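Seat the rocking steamer cover

ROBOT

A 6-joint arm with a two-finger parallel gripper is mounted at the origin on the work surface. World frame = base frame: x ahead of the robot, y to its left, z up, the work surface at z = 0. Lengths are in mm, angles in rad, forces in N, time in s.
With the tool pointing down it reaches from about 350 to 975 mm from the base axis. Payload 7.1 kg.
Tool frame: the origin (TCP) lies at the very end of the fingers, on their centre line; the grasp point (between the pads) lies tcp_to_grasp behind it (tcp_to_grasp is the distance from the TCP to the grasp point, in mm); z points along the fingers, x is the direction in which the jaws open and shut, and the axes are right-handed (so a half turn about z gives the same grasp; the last joint's range is limited). The gripper opens to 88 mm and grips with 3 to 60 N. Pads are 20 mm wide; open, the fingers measure 115 mm over their backs; the gripper's body (75 mm by 178 mm) begins 61 mm behind the grasp point.
Start: joints at [-1.228, 0.423, 1.63, -0, 1.089, -0.019], TCP at [221.24, -584.514, 189.675] pointing down, gripper open.
Joint ranges: [-3, 3], [-0.9, 2.11], [0.09, 2.58], [-1.31, 4.45], [0.11, 2.69], [-2.54, 2.54]. Speed limits (rad/s): [2.39, 2.39, 3.01, 3.14, 3.14, 3.14].

INTERFACE

Orientations are given as a rotation vector (axis times angle).
In Python, from workcell import get_obs, get_image, close_job, recognise, mark_of, tcp_to_grasp gives the robot as it stands. The module is installed in compiled form; this text tells all that it offers.
- The arm moves only by the tool move_arm, never from a script. Its argument "motion" is a list of rows, each a list of 7 numbers: the shift along the world's x, y, z in mm, then the turn, a rotation vector about the world's x, y, z in rad, then the finger opening in mm, from 0 to 87.8. A call has 1 to 5 rows; each row is the pose to reach, as a shift and turn from the pose commanded when the call began; what a row does not reach only later rows make up. A row lasts 1/12 s, in which the tool goes at most 41.7 mm and 7.16 degrees, less where a joint would pass 70% of its speed; a pose out of reach is approached as far as the arm can. A call with a gripper value outside its range is refused whole. The fingers move at their own pace and stop on an object; the grip force is fixed at half the most. Time passes only in rows, so rows that repeat a pose let the fingers close. It gives the time, the measured TCP pose, the force and the opening at its end, in the units of the state.
- get_obs(): the state, without advancing time (a new reading comes with each control period).
- get_image(name): name is "scene" or "top"; returns a dict with "color" (480x640x3 uint8, red, green, blue), "mtx" (3x3 intrinsics, pixels), "k1" (the pictures are not rectified: a ray, as slopes to the right and down, at radius r is drawn at 1 + k1 r^2 times it, then the intrinsics apply), "camera_from_world" (4x4, takes a point from world to camera coordinates). Camera axes: x right, y up, looking along -z (the intrinsics and any distortion apply to the point x, -y, -z); pixel columns grow to the right and rows downward; lengths in mm; the calibration is good to about 2 mm. A picture is of the moment at which its call begins. There is no depth.
- close_job(): hands the job in, once; it reports no verdict.
Trained networks look in a picture, given as the dict that the camera call returned (one of the last four; its "shot" number tells which), for a name from the list of things; names that differ only in an ending like _2 or _b are one class to them, and where a whole thing is asked for, a point or a joint stands for the part that bears it (a point fixed in the world has none). Each returns a list of dicts, best first, with "p" (0 to 1); they miss things now and then, are a little off and sometimes report something else, mostly with a low value. They report only what shows in the picture. A call takes as long as a camera call. They do not tell look-alikes from the thing itself.
- recognise(picture, label): "bbox" ([centre column, centre row, width, height] in pixels, round what is visible of it).
- mark_of(picture, label): "location" ([row, column] in pixels: a listed point, or the origin of a listed thing).
The state is a dict: "t": time; "qpos": joint angles; "qvel": joint speeds; "joint_torque": joint torques, N m; "ee_pos": TCP position; "orientation": TCP orientation; "ft_force": force on the tool from outside, world axes, zero at the start; "moment": the same for the moment, N m; "width": finger opening in mm.
Only numpy, scipy, OpenCV 4.12 (cv2) and the standard library are available. Lean on these libraries where they do the work, as an engineer would, in place of code of your own. Each camera call takes 0.05 s, during which the arm holds its last target. There are 200 camera calls.

TASK

One of the three steam chest covers is not seated. Press each cover with a fingertip, in order from the robot's left to its right, to find the one that rocks; once all three have been tried, push the rocking one down until it is fully home, so that all three lie flat and low. Only press: do not lift any cover, and leave the cup, jar and clear box where they stand.

Things in the scene. Friction and masses are not known exactly. Their poses are not given: they have to be found in the camera images.
- chest: Fixed wooden steam chest, 190 (x) x 490 (y) x 80 mm high, on a steel foot plate 210 x 510. Origin: centre of its underside, x away from the robot, y left along its length, z up. Three wells at y = +160, 0, -160 mm, each with a ledge 70 mm up on which a seated cover lies level. Under one cover, which one varies, a stiff hidden centre post stands 4 mm above the ledge and holds that cover up.
- press_left (a point): Point on the left cover's plate top, middle of its front margin, 15 mm from its edge nearest the robot (60 mm from its centre). The loose cover, pressed here or at the back margin with 1.5 to 5 N, tips about its y axis by some 3.4 degrees until the edge meets the ledge, and springs level when let go. Pressed at the middle it does not rock. A sound cover does not give.
- press_middle (a point): The same point on the middle cover.
- press_right (a point): The same point on the right cover.
- handle_left (a point): Centre of the top of the left cover's handle, 38 mm above the cover's underside. On the loose cover, a straight push down here of more than about 12 N (15 to 20 N is best) slides the post down 4 mm until the plate meets the ledge; it stays down. A push under 9 N does not move the post.
- handle_middle (a point): The same point on the middle cover.
- handle_right (a point): The same point on the right cover.
- cover_left: The left one of three identical pale wooden covers, as seen from the robot (left is +y), 0.35 kg. Plate 150 (x) x 130 (y) x 16 mm, with a handle bar across its middle along y: 90 long, 24 wide, 22 high. Origin: centre of the plate's underside; x away from the robot, z up (plate top at z = 16 mm, handle top at 38). Lies loose in its well with 2 mm play.
- cover_middle: The middle one of three identical pale wooden covers, as seen from the robot (left is +y), 0.35 kg. Plate 150 (x) x 130 (y) x 16 mm, with a handle bar across its middle along y: 90 long, 24 wide, 22 high. Origin: centre of the plate's underside; x away from the robot, z up (plate top at z = 16 mm, handle top at 38). Lies loose in its well with 2 mm play.
- cover_right: The right one of three identical pale wooden covers, as seen from the robot (left is +y), 0.35 kg. Plate 150 (x) x 130 (y) x 16 mm, with a handle bar across its middle along y: 90 long, 24 wide, 22 high. Origin: centre of the plate's underside; x away from the robot, z up (plate top at z = 16 mm, handle top at 38). Lies loose in its well with 2 mm play.
- cup: Bystander: steel cup, rim radius 35 mm, 80 mm high, standing off the chest's left end; origin: centre of its foot.
- jar: Bystander: closed glass jar, radius 32 mm, 100 mm high, standing off the chest's right end; origin: centre of its foot.
- punnet: Bystander: clear plastic open food box, 110 x 160 x 40 mm high, behind the chest; origin: centre of its underside.
Things that resemble listed ones, but are neither listed nor needed, are in the scene too. What is shaped like the cover_right but green or turquoise is not meant.

How it is judged:
By the outcome, as a careful person would: the job done as asked, in the order asked, and still so for the second after the job is handed in, with the robot touching nothing.
It also fails if it takes over 51 s, if anything falls off the work surface, if the arm or the gripper's body presses on something with over 40 N, if the wrist force passes 120 N, or if a joint passes its speed limit or range.

## Working session

There is one attempt and no reset: what is moved stays moved. The work goes in short steps, Python scripts to look and compute and a tool call to move; the robot and the scene stay as the last step left them, time stands still between calls to the robot, and variables do not carry over. Pictures are saved under pics/ and viewed, about 8 in all and at most 12, crops included, and the job is handed in when it is done.

Besides the shell and the picture viewer there is one more tool, called after "Emit:" by a JSON object that holds its "op" and its "data", one argument or row to a line. move_arm: Moves the arm, as the interface text tells. Its arguments: {"type":"object","properties":{"motion":{"type":"array"}},"required":["motion"]}

```bash
mkdir -p pics
cat > h.py <<'E'
import numpy as np,cv2
from workcell import *
def ray(im,row,col):
    K=im["mtx"];k=im["k1"]
    d=np.array([(col-K[0,2])/K[0,0],(row-K[1,2])/K[1,1]]);u=d.copy()
    for _ in range(30): u=d/(1+k*(u@u))
    T=np.array(im["camera_from_world"]);R=T[:3,:3]
    return -R.T@T[:3,3], R.T@np.array([u[0],-u[1],-1])
def at_z(im,row,col,z):
    o,d=ray(im,row,col);return o+d*(z-o[2])/d[2]
def proj(im,p):
    T=np.array(im["camera_from_world"]);c=T[:3,:3]@np.array(p,float)+T[:3,3]
    u=np.array([c[0],-c[1]])/-c[2];u=u*(1+im["k1"]*(u@u));K=im["mtx"]
    return [K[0,0]*u[0]+K[0,2],K[1,1]*u[1]+K[1,2]]
def save(im,n,crop=None,s=1):
    c=im["color"][:,:,::-1]
    if crop: c=c[crop[1]:crop[3],crop[0]:crop[2]]
    cv2.imwrite("pics/"+n,cv2.resize(c,None,fx=s,fy=s,interpolation=cv2.INTER_CUBIC))
E
python3 - <<'E'
from h import *
o=get_obs();print({k:np.round(v,3) for k,v in o.items()},tcp_to_grasp)
for n in("top","scene"):
    im=get_image(n);save(im,n+"0.png")
    print(n,np.round(ray(im,240,320),2))
    for l,z in [("chest",0),("cover_left",70),("press_left",86),("handle_left",108),("press_middle",86),("handle_middle",108),("press_right",86),("handle_right",108),("cup",0),("jar",0),("punnet",0)]:
        print(l,[(round(m["p"],2),np.round(m["location"],1).tolist(),np.round(at_z(im,*m["location"],z)[:2]).tolist()) for m in mark_of(im,l)[:5]])
E
```

```text
{'t': np.float64(0.0), 'qpos': array([-1.228,  0.424,  1.631, -0.   ,  1.089, -0.019]), 'qvel': array([-0.002,  0.001,  0.002,  0.002, -0.001,  0.   ]), 'joint_torque': array([-2.0000e-03, -5.4463e+01, -2.7366e+01,  6.4000e-02,  2.3000e-02,
       -0.0000e+00]), 'ee_pos': array([ 221.04 , -583.965,  188.924]), 'orientation': array([-2.584e+00,  1.785e+00,  2.000e-03]), 'ft_force': array([0.014, 0.479, 0.149]), 'moment': array([-0.008, -0.017,  0.029]), 'width': np.float64(88.11)} 18.700000000000003
top [[ 3.54720e+02  1.64200e+01  1.01556e+03]
 [ 2.20000e-01 -2.00000e-02 -9.80000e-01]]
chest [(0.72, [273.2, 194.2], [507.0, 274.0])]
cover_left [(0.7, [246.9, 191.2], [551.0, 266.0]), (0.19, [214.0, 345.5], [626.0, -51.0])]
press_left [(0.81, [275.7, 191.1], [489.0, 258.0])]
handle_left [(0.59, [242.6, 185.2], [552.0, 268.0])]
press_middle [(0.62, [259.6, 270.6], [524.0, 100.0])]
handle_middle [(0.77, [230.2, 267.2], [579.0, 107.0])]
press_right [(0.87, [308.5, 439.8], [431.0, -235.0]), (0.78, [244.9, 354.8], [556.0, -69.0]), (0.64, [392.5, 226.7], [268.0, 175.0]), (0.61, [205.8, 522.2]
[... 731 characters left out ...]
, [629.0, -50.0])]
press_middle [(0.73, [224.1, 347.7], [522.0, 95.0])]
handle_middle [(0.85, [231.6, 357.3], [567.0, 107.0])]
press_right [(0.67, [240.0, 221.9], [483.0, -251.0]), (0.63, [333.4, 161.6], [714.0, -434.0]), (0.62, [346.2, 268.3], [811.0, -188.0]), (0.58, [163.4, 348.5], [305.0, 163.0])]
handle_right [(0.95, [258.1, 304.4], [610.0, -49.0]), (0.62, [221.2, 210.0], [428.0, -272.0]), (0.62, [309.6, 174.3], [670.0, -392.0]), (0.56, [353.5, 247.7], [824.0, -236.0]), (0.56, [173.2, 348.7], [362.0, 146.0])]
cup [(0.55, [209.7, 456.5], [501.0, 459.0]), (0.37, [233.4, 356.8], [505.0, 132.0]), (0.32, [241.2, 359.8], [533.0, 133.0])]
jar [(0.93, [298.9, 241.6], [627.0, -234.0])]
punnet []
```

View pics/top0.png

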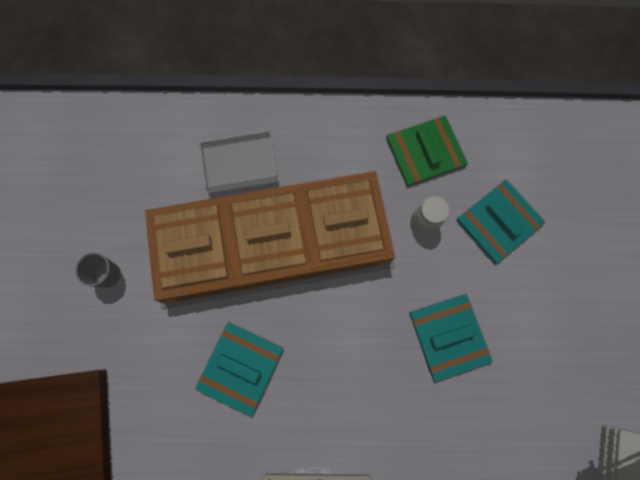

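View pics/scene0.png

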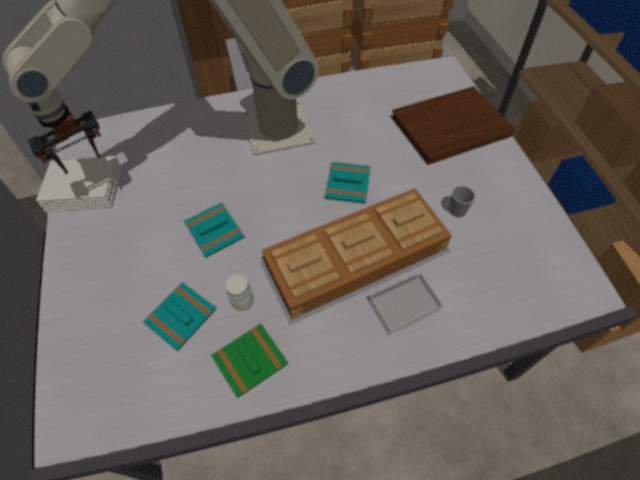

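The top view shows the orange chest with three pale covers: left at about (187,246), middle at (268,230) and right at (346,218). Things that could be mistaken for them are the turquoise covers at (240,368), (451,337) and (501,221), and the green one at (427,150). None of these lie in the chest, so I rule them out. The cup is at (95,270), the jar at (434,212) and the clear box at (240,163).

```bash
cat >> h.py <<'E'
def w(pose,p):
    x,y,a=pose;c,s=np.cos(a),np.sin(a);return [x+c*p[0]-s*p[1],y+s*p[0]+c*p[1],p[2]]
E
python3 - <<'E'
from h import *
from scipy.optimize import least_squares
im=get_image("top");im2=get_image("scene")
C=[(95,245),(95,-245),(-95,-245),(-95,245)]
obs=[(im,(*c,80),uv,1) for c,uv in zip(C,[(147,210),(376,174),(392,263),(157,299)])]
obs+=[(im2,(*c,80),uv,1) for c,uv in zip(C,[(449,239),(296,308),(263,257),(416,192)])]
for m,yl in (("left",160),("middle",0),("right",-160)):
    for I in (im,im2):
        best=mark_of(I,"handle_"+m)
        for b in best:
            r,c=b["location"]; e=np.hypot(*(at_z(I,r,c,108)[:2]-np.array(w((581,110,.18),(0,yl,0))[:2])))
            if e<35: obs.append((I,(0,yl,109),(c,r),.8));break
f=lambda q:np.concatenate([k*(np.array(proj(I,w(q,p)))-uv) for I,p,uv,k in obs])
s=least_squares(f,[581,110,.18],loss="soft_l1");q=s.x
print(q.round(3));print(f(q).reshape(-1,2).round(1).tolist())
np.save("q.npy",q)
for n,y in (("L",160),("M",0),("R",-160)): print(n,np.round(w(q,(-60,y,86)),1),np.round(w(q,(0,y,108)),1))
out=[]
for I,crop in ((im,(140,165,400,305)),(im2,(255,180,455,320))):
    c=I["color"].copy()
    big=cv2.resize(c,None,fx=3,fy=3,interpolation=cv2.INTER_CUBIC)[:,:,::-1].copy()
    P=lambda p:tuple(int(round(3*v+1)) for v in proj(I,w(q,p)))
    for i in range(4): cv2.line(big,P((*C[i],80)),P((*C[(i+1)%4],80)),(255,255,0),1)
    for y in (160,0,-160):
        cv2.circle(big,P((-60,y,87)),3,(0,0,255),-1);cv2.circle(big,P((0,y,109)),3,(255,0,0),-1)
    big=big[crop[1]*3:crop[3]*3,crop[0]*3:crop[2]*3]
    out.append(cv2.resize(big,(560,int(big.shape[0]*560/big.shape[1]))))
o=np.vstack(out);cv2.imwrite("pics/fit.png",cv2.resize(o,None,fx=min(1,600/o.shape[0]),fy=min(1,600/o.shape[0])))
E
```

```text
[5.80322e+02 1.07547e+02 1.82000e-01]
[[-2.3, -1.8], [0.5, -3.0], [3.1, -4.8], [-3.8, -0.1], [3.0, -4.1], [-6.8, -2.3], [-1.5, -9.4], [-0.2, -4.9], [0.8, 1.9], [1.0, -0.4], [-1.7, -2.4], [-1.3, 1.0], [4.0, 0.1], [0.8, -0.9]]
L [492.3 254.   86. ] [551.3 264.9 108. ]
M [521.3  96.7  86. ] [580.3 107.5 108. ]
R [550.3 -60.7  86. ] [609.3 -49.8 108. ]
```

View pics/fit.png

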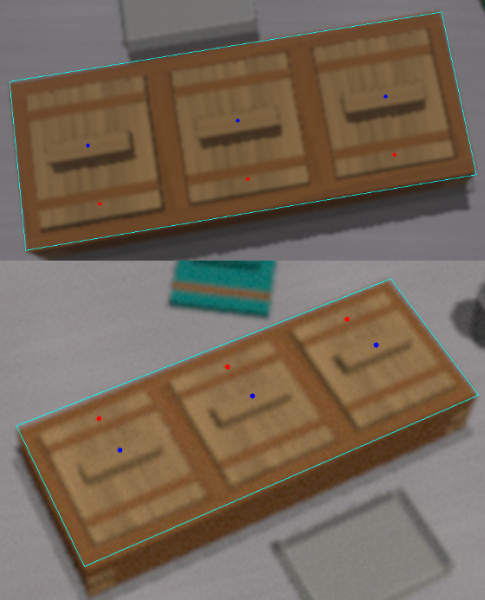

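The overlay fits: the chest outline lies on its edges in both views, with the press points (red) on the front margins and the handle points (blue) on the handles. Next I'll travel to the left cover with the fingers closed.

Emit:
{"op": "move_arm", "data": {
  "motion": [
    [12, 38, 0, 0, 0, -0.09, 0],
    [24, 76, 0, 0, 0, -0.18, 0],
    [36, 114, 0, 0, 0, -0.18, 0],
    [48, 152, 0, 0, 0, -0.18, 0],
    [60, 190, 0, 0, 0, -0.18, 0]
  ]
}}

```text
t: 2.02
ee_pos: [281.4, -392.9, 189.7]
orientation: [2.413, -2.011, 0.0]
ft_force: [0.8, -0.0, 0.9]
width: 58.3
```

Emit:
{"op": "move_arm", "data": {
  "motion": [
    [12, 38, 0, 0, 0, 0, 0],
    [24, 76, 0, 0, 0, 0, 0],
    [36, 114, 0, 0, 0, 0, 0],
    [48, 152, 0, 0, 0, 0, 0],
    [60, 190, 0, 0, 0, 0, 0]
  ]
}}

```text
t: 2.43
ee_pos: [341.4, -202.9, 190.0]
orientation: [-2.413, 2.011, -0.001]
ft_force: [1.5, 0.6, -0.5]
width: 24.7
```

Emit:
{"op": "move_arm", "data": {
  "motion": [
    [12, 38, 0, 0, 0, 0, 0],
    [24, 76, 0, 0, 0, 0, 0],
    [36, 114, 0, 0, 0, 0, 0],
    [48, 152, 0, 0, 0, 0, 0],
    [60, 190, 0, 0, 0, 0, 0]
  ]
}}

```text
t: 2.85
ee_pos: [401.6, -12.5, 190.1]
orientation: [-2.413, 2.01, -0.001]
ft_force: [2.4, -0.7, -0.8]
width: 0.5
```

Emit:
{"op": "move_arm", "data": {
  "motion": [
    [12, 38, 0, 0, 0, 0, 0],
    [24, 76, 0, 0, 0, 0, 0],
    [36, 114, 0, 0, 0, 0, 0],
    [48, 152, 0, 0, 0, 0, 0],
    [60, 190, 0, 0, 0, 0, 0]
  ]
}}

```text
t: 3.27
ee_pos: [461.5, 177.7, 189.9]
orientation: [-2.414, 2.01, -0.001]
ft_force: [1.7, -1.3, 0.4]
width: 0.5
```

Emit:
{"op": "move_arm", "data": {
  "motion": [
    [15, 38, 0, 0, 0, 0, 0],
    [30, 76, -20, 0, 0, 0, 0],
    [30, 76, -60, 0, 0, 0, 0],
    [30, 76, -90, 0, 0, 0, 0],
    [30, 76, -90, 0, 0, 0, 0]
  ]
}}

```text
t: 3.68
ee_pos: [487.2, 250.4, 94.2]
orientation: [2.408, -2.003, -0.006]
ft_force: [-1.8, -0.7, -0.3]
width: 0.6
```

Run:
```python
from h import *
q=np.load("q.npy");im=get_image("top");im2=get_image("scene");o=get_obs()
print(o["ee_pos"],o["ft_force"])
a=im["color"][170:310,120:260];b=im2["color"][150:290,350:490]
cv2.imwrite("pics/near.png",cv2.resize(np.hstack([a,b])[:,:,::-1],(800,400),interpolation=cv2.INTER_CUBIC))
```

```text
[490.51760667 251.14492691  99.26186221] [ 0.29116885 -0.23581761  0.28334956]
```

View pics/near.png

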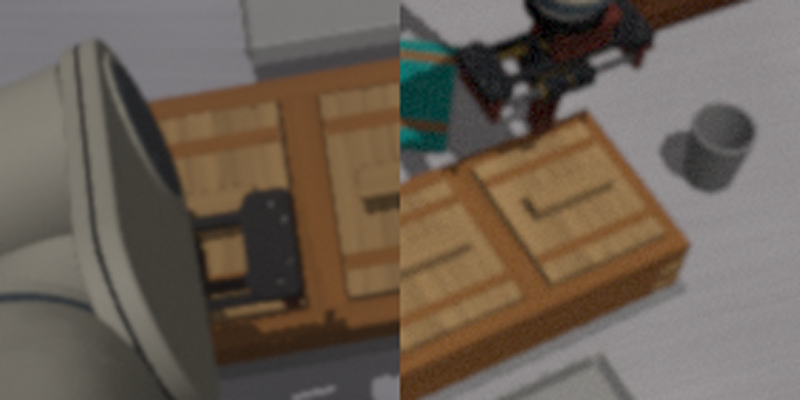

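The fingertip stands over the left cover's front margin and the cup is clear of it. Going down slowly from here.

Emit:
{"op": "move_arm", "data": {
  "motion": [
    [1, 2, -2, 0, 0, 0, 0],
    [1, 2, -4, 0, 0, 0, 0],
    [1, 2, -6, 0, 0, 0, 0],
    [1, 2, -7, 0, 0, 0, 0],
    [1, 2, -8, 0, 0, 0, 0]
  ]
}}

```text
t: 4.2
ee_pos: [492.7, 253.5, 92.5]
orientation: [-2.412, 2.01, -0.001]
ft_force: [-0.9, -0.5, 0.2]
width: 0.6
```

Emit:
{"op": "move_arm", "data": {
  "motion": [
    [0, 0, -0.5, 0, 0, 0, 0],
    [0, 0, -1, 0, 0, 0, 0],
    [0, 0, -1, 0, 0, 0, 0]
  ]
}}

```text
t: 4.45
ee_pos: [492.2, 253.4, 90.7]
orientation: [2.414, -2.011, -0.0]
ft_force: [-0.5, 0.1, 0.2]
width: 0.8
```

Emit:
{"op": "move_arm", "data": {
  "motion": [
    [0, 0, -0.5, 0, 0, 0, 0],
    [0, 0, -1, 0, 0, 0, 0],
    [0, 0, -1, 0, 0, 0, 0]
  ]
}}

```text
t: 4.7
ee_pos: [492.1, 253.5, 89.5]
orientation: [2.414, -2.01, -0.0]
ft_force: [0.2, -0.6, -0.3]
width: 0.3
```

Emit:
{"op": "move_arm", "data": {
  "motion": [
    [0, 0, -0.5, 0, 0, 0, 0],
    [0, 0, -1, 0, 0, 0, 0],
    [0, 0, -1, 0, 0, 0, 0]
  ]
}}

```text
t: 4.95
ee_pos: [492.2, 253.5, 88.6]
orientation: [2.414, -2.011, -0.0]
ft_force: [-0.8, -0.2, -0.3]
width: 0.4
```

Emit:
{"op": "move_arm", "data": {
  "motion": [
    [0, 0, -0.5, 0, 0, 0, 0],
    [0, 0, -1, 0, 0, 0, 0],
    [0, 0, -1, 0, 0, 0, 0]
  ]
}}

```text
t: 5.2
ee_pos: [492.2, 253.4, 87.6]
orientation: [2.414, -2.01, -0.0]
ft_force: [0.0, -0.1, -1.0]
width: 0.6
```

Emit:
{"op": "move_arm", "data": {
  "motion": [
    [0, 0, -0.5, 0, 0, 0, 0],
    [0, 0, -1, 0, 0, 0, 0],
    [0, 0, -1, 0, 0, 0, 0]
  ]
}}

```text
t: 5.45
ee_pos: [492.2, 253.5, 86.6]
orientation: [2.414, -2.011, -0.0]
ft_force: [0.1, 0.9, -0.0]
width: 0.5
```

Emit:
{"op": "move_arm", "data": {
  "motion": [
    [0, 0, -0.5, 0, 0, 0, 0],
    [0, 0, -0.5, 0, 0, 0, 0],
    [0, 0, -0.5, 0, 0, 0, 0]
  ]
}}

```text
t: 5.7
ee_pos: [492.2, 253.5, 86.2]
orientation: [2.414, -2.011, -0.0]
ft_force: [0.1, 0.2, -0.3]
width: 0.5
```

Emit:
{"op": "move_arm", "data": {
  "motion": [
    [0, 0, -0.5, 0, 0, 0, 0],
    [0, 0, -0.5, 0, 0, 0, 0],
    [0, 0, -0.5, 0, 0, 0, 0]
  ]
}}

```text
t: 5.95
ee_pos: [492.2, 253.5, 85.6]
orientation: [2.414, -2.011, -0.0]
ft_force: [0.0, 0.0, -0.1]
width: 0.5
```

Emit:
{"op": "move_arm", "data": {
  "motion": [
    [0, 0, -0.5, 0, 0, 0, 0],
    [0, 0, -0.5, 0, 0, 0, 0],
    [0, 0, -0.5, 0, 0, 0, 0]
  ]
}}

```text
t: 6.2
ee_pos: [492.2, 253.5, 85.1]
orientation: [2.414, -2.011, -0.0]
ft_force: [-0.1, -0.2, -0.1]
width: 0.7
```

Emit:
{"op": "move_arm", "data": {
  "motion": [
    [0, 0, -0.5, 0, 0, 0, 0],
    [0, 0, -0.5, 0, 0, 0, 0],
    [0, 0, -0.5, 0, 0, 0, 0]
  ]
}}

```text
t: 6.45
ee_pos: [492.2, 253.5, 84.6]
orientation: [2.414, -2.011, -0.0]
ft_force: [-0.1, -0.0, -0.7]
width: 0.2
```

Run:
```python
from h import *
im2=get_image("scene");o=get_obs()
print(o["ee_pos"],o["ft_force"],o["moment"])
b=im2["color"][150:270,350:470]
cv2.imwrite("pics/near2.png",cv2.resize(b[:,:,::-1],(600,600),interpolation=cv2.INTER_CUBIC))
```

```text
[492.21938246 253.46426349  84.64863745] [-0.12085862  0.38782347 -0.36368943] [ 0.01997366 -0.01845999 -0.00315272]
```

View pics/near2.png

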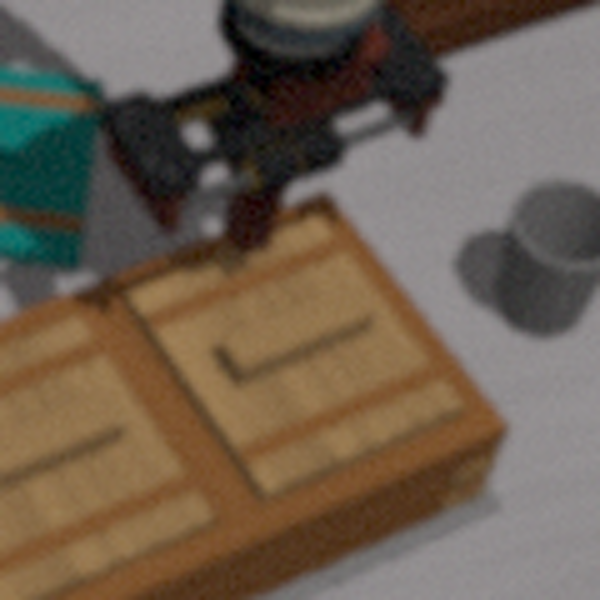

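The fingertip is at about (247,250) in the crop, close to the cover's front edge. I'll check that against the projection.

Run:
```python
from h import *
q=np.load("q.npy");im2=get_image("scene");o=get_obs()
f=lambda p:np.round((np.array(proj(im2,p))-[350,150])*5+2.5).tolist()
print("tcp",f(o["ee_pos"]))
for n,p in dict(press=(-60,160,86),pressraised=(-60,160,90),edge=(-75,160,86),corner1=(-75,225,86),corner2=(-75,95,86),bc1=(75,225,86),bc2=(75,95,86),ch1=(-95,245,80),ch3=(95,245,80)).items(): print(n,f(w(q,p)))
a=w((0,0,q[2]),(10,0,0));print("tip far edge",f(o["ee_pos"]+np.array(a)))
```

```text
tcp [239.0, 274.0]
press [241.0, 273.0]
pressraised [241.0, 268.0]
edge [227.0, 254.0]
corner1 [322.0, 216.0]
corner2 [129.0, 293.0]
bc1 [465.0, 407.0]
bc2 [265.0, 494.0]
ch1 [331.0, 188.0]
ch3 [513.0, 427.0]
tip far edge [248.0, 287.0]
```

Emit:
{"op": "move_arm", "data": {
  "motion": [
    [0, 0, -0.5, 0, 0, 0, 0],
    [0, 0, -0.5, 0, 0, 0, 0],
    [0, 0, -0.5, 0, 0, 0, 0]
  ]
}}

```text
t: 6.8
ee_pos: [492.2, 253.5, 84.1]
orientation: [2.414, -2.011, -0.0]
ft_force: [0.6, 0.6, -0.1]
width: 0.5
```

The reading doesn't match the picture: the projected TCP lies lower than the visible fingertip, so the real tip is probably still above the plate. I'll keep going down in small steps, watching the force.

Emit:
{"op": "move_arm", "data": {
  "motion": [
    [0, 0, -0.5, 0, 0, 0, 0],
    [0, 0, -1, 0, 0, 0, 0],
    [0, 0, -1, 0, 0, 0, 0]
  ]
}}

```text
t: 7.05
ee_pos: [492.2, 253.4, 83.0]
orientation: [2.414, -2.01, -0.0]
ft_force: [0.4, 1.0, 0.4]
width: 0.4
```

Emit:
{"op": "move_arm", "data": {
  "motion": [
    [0, 0, -0.5, 0, 0, 0, 0],
    [0, 0, -1, 0, 0, 0, 0],
    [0, 0, -1, 0, 0, 0, 0]
  ]
}}

```text
t: 7.3
ee_pos: [492.2, 253.5, 82.1]
orientation: [2.414, -2.011, -0.0]
ft_force: [-0.5, -1.1, -0.3]
width: 0.4
```

Run:
```python
from h import *
im2=get_image("scene");o=get_obs()
print(o["ee_pos"],o["ft_force"],o["moment"])
b=im2["color"][175:225,375:425].astype(float)
b=np.clip((b-20)*1.7,0,255).astype(np.uint8)
cv2.imwrite("pics/near3.png",cv2.resize(b[:,:,::-1],(600,600),interpolation=cv2.INTER_CUBIC))
print(np.round((np.array(proj(im2,o["ee_pos"]))-[375,175])*12+6))
```

```text
[492.18381862 253.46196414  82.09517902] [-0.26254439 -0.26325004  0.55780359] [-0.01533006  0.01838589 -0.04417698]
[273. 364.]
```

View pics/near3.png

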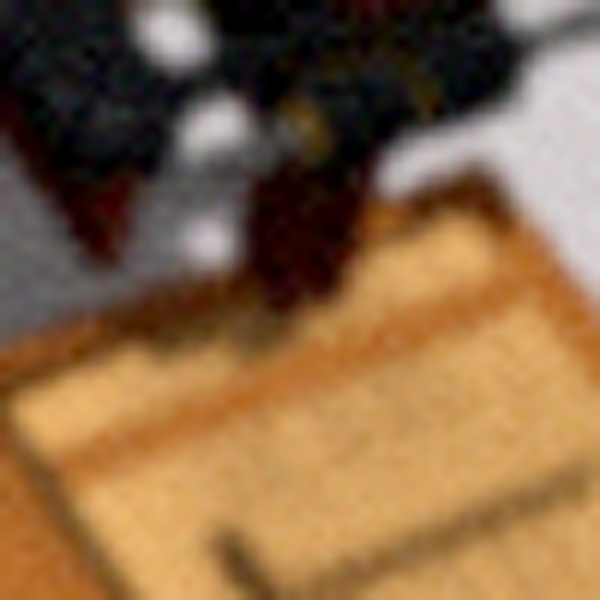

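The tip is at about (300,300) in the crop with its shadow at (265,330), so it still hovers above the plate. I'll compare with the start picture, where the open fingertips were at (63,170) and (101,157).

Run:
```python
from h import *
q=np.load("q.npy");im2=get_image("scene");im=get_image("top")
for z in(189.7,200,210): print(z,np.round(proj(im2,(221.2,-584.5,z)),1))
t=np.array([221.2,-584.5,189.7]);x=np.array([.354,-.935,0])
print([np.round(proj(im2,t+s*50*x),1) for s in(1,-1)])
# tip seen now about (375+290/12, 175+295/12)
for z in (86,90,94,98): 
    p=at_z(im2,175+290/12,375+290/12,z);d=p[:2]-[492.2,253.5];print(z,p.round(0),d.round(0))
save(im,"topnow.png",(120,170,260,310),4)
```

```text
189.7 [ 87.1 171. ]
200 [ 85.6 168.5]
210 [ 84.1 166.1]
[array([ 70.7, 179.2]), array([103.4, 163. ])]
86 [477. 265.  86.] [-15.  11.]
90 [480. 263.  90.] [-13.   9.]
94 [483. 261.  94.] [-10.   8.]
98 [485. 260.  98.] [-7.  6.]
```

Emit:
{"op": "move_arm", "data": {
  "motion": [
    [0, 0, -1, 0, 0, 0, 0],
    [0, 0, -1, 0, 0, 0, 0],
    [0, 0, -1, 0, 0, 0, 0]
  ]
}}

```text
t: 7.7
ee_pos: [492.2, 253.5, 81.1]
orientation: [2.414, -2.011, -0.0]
ft_force: [-0.3, -0.2, 0.4]
width: 0.6
```

Emit:
{"op": "move_arm", "data": {
  "motion": [
    [0, 0, -1, 0, 0, 0, 0],
    [0, 0, -1, 0, 0, 0, 0],
    [0, 0, -1, 0, 0, 0, 0]
  ]
}}

```text
t: 7.95
ee_pos: [492.2, 253.5, 80.1]
orientation: [2.414, -2.011, -0.0]
ft_force: [0.0, -0.2, -0.0]
width: 0.1
```

The start picture shows the same offset, and the shadow gap implies the visible tip is about 20 mm above the reported TCP. The error looks vertical only, so I'll keep feeling downward until there is contact.

Emit:
{"op": "move_arm", "data": {
  "motion": [
    [0, 0, -1, 0, 0, 0, 0],
    [0, 0, -2, 0, 0, 0, 0],
    [0, 0, -3, 0, 0, 0, 0],
    [0, 0, -3, 0, 0, 0, 0]
  ]
}}

```text
t: 8.28
ee_pos: [492.1, 253.4, 76.9]
orientation: [2.414, -2.01, -0.0]
ft_force: [-0.3, -0.8, -0.2]
width: 0.1
```

Emit:
{"op": "move_arm", "data": {
  "motion": [
    [0, 0, -1, 0, 0, 0, 0],
    [0, 0, -2, 0, 0, 0, 0],
    [0, 0, -2, 0, 0, 0, 0]
  ]
}}

```text
t: 8.53
ee_pos: [492.1, 253.4, 75.0]
orientation: [2.414, -2.01, -0.0]
ft_force: [0.3, 0.2, -0.7]
width: 0.1
```

Emit:
{"op": "move_arm", "data": {
  "motion": [
    [0, 0, -1, 0, 0, 0, 0],
    [0, 0, -2, 0, 0, 0, 0],
    [0, 0, -2, 0, 0, 0, 0]
  ]
}}

```text
t: 8.78
ee_pos: [492.1, 253.4, 73.0]
orientation: [2.414, -2.011, -0.0]
ft_force: [0.1, -1.1, 0.2]
width: 0.3
```

Run:
```python
from h import *
im2=get_image("scene");im=get_image("top");o=get_obs()
print(o["ee_pos"],o["ft_force"])
f=lambda im,c:cv2.resize(np.clip((im["color"][c[1]:c[1]+60,c[0]:c[0]+45].astype(float)-15)*1.7,0,255).astype(np.uint8)[:,:,::-1],None,fx=9,fy=9,interpolation=cv2.INTER_CUBIC)
cv2.imwrite("pics/near4.png",np.hstack([f(im2,(378,165)),f(im,(175,225))]))
print((np.array(proj(im2,o["ee_pos"]))-[378,165])*9+4,(np.array(proj(im,o["ee_pos"]))-[175,225])*9+4+[405,0])
```

```text
[492.1986266  253.48451857  73.12419881] [-0.84573971 -0.16734327 -0.0418463 ]
[173.53242378 379.609684  ] [587.68674138 455.16457771]
```

View pics/near4.png

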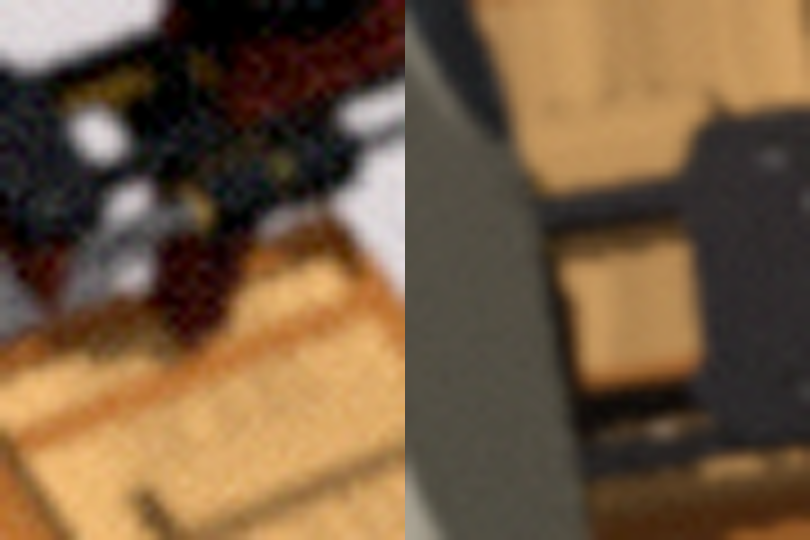

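The tip, at (195,345), now almost meets its shadow, and the press point is at about (183,357), so contact is near. I'll go in 1 mm steps.

Emit:
{"op": "move_arm", "data": {
  "motion": [
    [0, 0, -1, 0, 0, 0, 0],
    [0, 0, -1, 0, 0, 0, 0],
    [0, 0, -1, 0, 0, 0, 0]
  ]
}}

```text
t: 9.13
ee_pos: [492.2, 253.5, 72.1]
orientation: [2.414, -2.011, -0.0]
ft_force: [0.3, -1.0, -0.6]
width: 0.3
```

Emit:
{"op": "move_arm", "data": {
  "motion": [
    [0, 0, -1, 0, 0, 0, 0],
    [0, 0, -1, 0, 0, 0, 0],
    [0, 0, -1, 0, 0, 0, 0]
  ]
}}

```text
t: 9.38
ee_pos: [492.2, 253.5, 71.1]
orientation: [2.414, -2.011, -0.0]
ft_force: [-0.0, -0.2, 0.9]
width: 0.9
```

Emit:
{"op": "move_arm", "data": {
  "motion": [
    [0, 0, -1, 0, 0, 0, 0],
    [0, 0, -1, 0, 0, 0, 0],
    [0, 0, -1, 0, 0, 0, 0]
  ]
}}

```text
t: 9.63
ee_pos: [492.2, 253.5, 70.1]
orientation: [2.414, -2.011, -0.0]
ft_force: [-0.2, 1.1, 0.5]
width: 0.7
```

Emit:
{"op": "move_arm", "data": {
  "motion": [
    [0, 0, -1, 0, 0, 0, 0],
    [0, 0, -1, 0, 0, 0, 0],
    [0, 0, -1, 0, 0, 0, 0]
  ]
}}

```text
t: 9.88
ee_pos: [492.2, 253.5, 69.1]
orientation: [2.414, -2.011, -0.0]
ft_force: [-0.3, -0.3, -0.4]
width: 0.6
```

Emit:
{"op": "move_arm", "data": {
  "motion": [
    [0, 0, -1, 0, 0, 0, 0],
    [0, 0, -1, 0, 0, 0, 0],
    [0, 0, -1, 0, 0, 0, 0]
  ]
}}

```text
t: 10.13
ee_pos: [492.2, 253.5, 68.1]
orientation: [2.414, -2.011, -0.0]
ft_force: [-0.4, 0.6, 0.1]
width: 0.4
```

Emit:
{"op": "move_arm", "data": {
  "motion": [
    [0, 0, -1, 0, 0, 0, 0],
    [0, 0, -1, 0, 0, 0, 0],
    [0, 0, -1, 0, 0, 0, 0]
  ]
}}

```text
t: 10.38
ee_pos: [492.2, 253.5, 67.1]
orientation: [2.414, -2.011, -0.0]
ft_force: [0.3, -0.2, 1.0]
width: 0.7
```

Emit:
{"op": "move_arm", "data": {
  "motion": [
    [0, 0, -1, 0, 0, 0, 0],
    [0, 0, -1, 0, 0, 0, 0],
    [0, 0, -1, 0, 0, 0, 0]
  ]
}}

```text
t: 10.63
ee_pos: [492.2, 253.5, 66.1]
orientation: [2.414, -2.011, -0.0]
ft_force: [-0.5, 0.0, -0.4]
width: 0.4
```

Emit:
{"op": "move_arm", "data": {
  "motion": [
    [0, 0, -1, 0, 0, 0, 0],
    [0, 0, -1, 0, 0, 0, 0],
    [0, 0, -1, 0, 0, 0, 0]
  ]
}}

```text
t: 10.88
ee_pos: [492.2, 253.5, 65.1]
orientation: [2.414, -2.011, -0.0]
ft_force: [1.0, -1.5, -1.0]
width: 0.3
```

Emit:
{"op": "move_arm", "data": {
  "motion": [
    [0, 0, -1, 0, 0, 0, 0],
    [0, 0, -1, 0, 0, 0, 0],
    [0, 0, -1, 0, 0, 0, 0]
  ]
}}

```text
t: 11.13
ee_pos: [492.2, 253.4, 64.1]
orientation: [2.414, -2.011, -0.0]
ft_force: [-0.4, 0.1, -0.3]
width: 0.6
```

Run:
```python
from h import *
im2=get_image("scene");o=get_obs()
print(o["ee_pos"],o["ft_force"])
q=np.load("q.npy")
c=(378,165)
f=lambda im,c:cv2.resize(np.clip((im["color"][c[1]:c[1]+60,c[0]:c[0]+60].astype(float)-15)*1.7,0,255).astype(np.uint8)[:,:,::-1],None,fx=10,fy=10,interpolation=cv2.INTER_CUBIC)
cv2.imwrite("pics/near5.png",f(im2,c))
print((np.array(proj(im2,w(q,(-60,160,86))))-c)*10+5)
```

```text
[492.24267692 253.48024565  64.16339067] [ 0.07009793 -0.71871608  0.41451208]
[201.04827626 395.02501596]
```

View pics/near5.png

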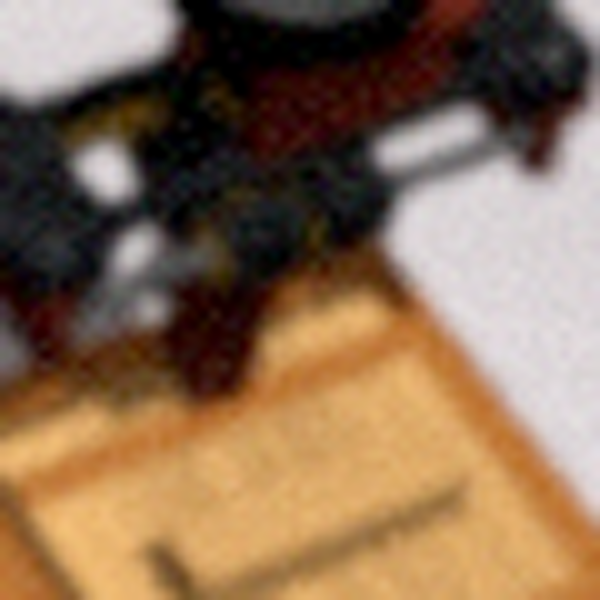

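The tip, at (215,395), now visually reaches the press point at (201,395), but there is no force yet. Continuing in 1 mm steps.

Emit:
{"op": "move_arm", "data": {
  "motion": [
    [0, 0, -1, 0, 0, 0, 0],
    [0, 0, -1, 0, 0, 0, 0],
    [0, 0, -1, 0, 0, 0, 0]
  ]
}}

```text
t: 11.43
ee_pos: [492.1, 253.5, 63.1]
orientation: [2.414, -2.01, -0.0]
ft_force: [-0.6, -1.0, -0.4]
width: 0.4
```

Emit:
{"op": "move_arm", "data": {
  "motion": [
    [0, 0, -1, 0, 0, 0, 0],
    [0, 0, -1, 0, 0, 0, 0],
    [0, 0, -1, 0, 0, 0, 0]
  ]
}}

```text
t: 11.68
ee_pos: [492.2, 253.5, 62.1]
orientation: [2.414, -2.011, -0.0]
ft_force: [0.9, 0.7, 0.1]
width: 0.4
```

Emit:
{"op": "move_arm", "data": {
  "motion": [
    [0, 0, -1, 0, 0, 0, 0],
    [0, 0, -1, 0, 0, 0, 0],
    [0, 0, -1, 0, 0, 0, 0]
  ]
}}

```text
t: 11.93
ee_pos: [492.2, 253.5, 61.1]
orientation: [2.414, -2.011, -0.0]
ft_force: [-0.5, -1.7, 0.4]
width: 0.4
```

Emit:
{"op": "move_arm", "data": {
  "motion": [
    [0, 0, -1, 0, 0, 0, 0],
    [0, 0, -1, 0, 0, 0, 0]
  ]
}}

```text
t: 12.1
ee_pos: [492.1, 253.5, 60.0]
orientation: [2.414, -2.011, -0.0]
ft_force: [0.2, 0.6, 0.1]
width: 0.2
```

Emit:
{"op": "move_arm", "data": {
  "motion": [
    [0, 0, -1, 0, 0, 0, 0],
    [0, 0, -1, 0, 0, 0, 0]
  ]
}}

```text
t: 12.27
ee_pos: [492.2, 253.4, 59.0]
orientation: [2.414, -2.01, -0.0]
ft_force: [-0.6, 0.3, 0.6]
width: 0.7
```

Emit:
{"op": "move_arm", "data": {
  "motion": [
    [0, 0, -1, 0, 0, 0, 0],
    [0, 0, -1, 0, 0, 0, 0]
  ]
}}

```text
t: 12.43
ee_pos: [492.1, 253.4, 58.0]
orientation: [2.414, -2.01, -0.0]
ft_force: [0.0, -0.1, 0.3]
width: 0.7
```

Emit:
{"op": "move_arm", "data": {
  "motion": [
    [0, 0, -1, 0, 0, 0, 0],
    [0, 0, -1, 0, 0, 0, 0]
  ]
}}

```text
t: 12.6
ee_pos: [492.2, 253.5, 57.1]
orientation: [2.414, -2.011, -0.0]
ft_force: [0.2, -0.2, 0.3]
width: 0.5
```

Run:
```python
from h import *
im2=get_image("scene")
g=im2["color"].astype(int)
for r in range(195,215): print(r,[f"{g[r,c,0]:3d}/{g[r,c,1]:3d}" for c in range(393,406)])
print(proj(im2,get_obs()["ee_pos"]))
```

```text
195 [' 64/ 56', ' 55/ 53', ' 56/ 48', ' 38/ 27', ' 38/ 20', ' 39/ 22', ' 38/ 29', ' 29/ 23', ' 25/ 20', ' 30/ 19', ' 29/ 20', ' 45/ 28', ' 64/ 39']
196 [' 68/ 54', ' 58/ 47', ' 42/ 35', ' 37/ 13', ' 40/ 29', ' 39/ 23', ' 39/ 24', ' 36/ 22', ' 31/ 14', ' 24/ 11', ' 39/ 20', ' 51/ 33', ' 70/ 50']
197 [' 64/ 47', ' 50/ 34', ' 41/ 20', ' 36/  9', ' 36/ 13', ' 45/ 21', ' 41/ 11', ' 36/ 18', ' 33/ 15', ' 36/ 22', ' 32/ 10', ' 54/ 37', ' 74/ 54']
198 [' 60/ 41', ' 52/ 33', ' 48/ 27', ' 35/ 11', ' 40/ 18', ' 37/ 14', ' 41/ 28', ' 35/  8', ' 38/ 23', ' 37/ 17', ' 54/ 39', ' 64/ 44', ' 95/ 71']
199 [' 53/ 27', ' 50/ 28', ' 41/ 22', ' 48/ 27', ' 40/ 24', ' 43/ 21', ' 37/  8', ' 36/ 22', ' 36/ 14', ' 42/ 15', ' 56/ 42', ' 79/ 60', '114/ 92']
200 [' 56/ 35', ' 45/ 21', ' 42/ 27', ' 33/ 15', ' 43/ 19', ' 48/ 30', ' 39/ 14', ' 41/ 20', ' 39/ 21', ' 50/ 25', ' 60/ 38', '102/ 77', '125/ 97']
201 [' 59/ 38', ' 47/ 29', ' 41/ 23', ' 35/  4', ' 36/  9', ' 35/ 16', ' 47/ 24', ' 43/ 26', ' 48/ 28', ' 58/ 34', ' 79/ 52', '113/ 84', '126/ 96']
202 [' 65/ 49', ' 54/ 36', ' 42/ 24', ' 44/ 28', ' 35/ 18', ' 46
[... 1223 characters left out ...]
 '140/109', '139/112', '139/108', '142/112']
211 ['136/104', '138/105', '136/104', '139/111', '140/109', '144/115', '147/119', '148/119', '140/111', '144/116', '139/109', '140/112', '136/107']
212 ['141/109', '140/112', '141/112', '138/110', '143/114', '142/113', '149/117', '148/118', '148/119', '141/112', '138/108', '135/106', '140/111']
213 ['138/108', '141/113', '140/109', '140/112', '139/110', '141/111', '144/114', '148/119', '144/114', '141/111', '142/112', '143/113', '141/112']
214 ['141/113', '143/112', '141/111', '136/107', '138/111', '136/108', '144/115', '147/115', '146/115', '142/112', '146/117', '145/116', '147/116']
[np.float64(396.1290525278962), np.float64(210.06618217546503)]
```

Emit:
{"op": "move_arm", "data": {
  "motion": [
    [0, 0, -1, 0, 0, 0, 0],
    [0, 0, -1, 0, 0, 0, 0]
  ]
}}

```text
t: 12.82
ee_pos: [492.2, 253.5, 56.1]
orientation: [2.414, -2.011, -0.0]
ft_force: [-0.1, -1.4, 0.6]
width: 0.4
```

Emit:
{"op": "move_arm", "data": {
  "motion": [
    [0, 0, -1, 0, 0, 0, 0],
    [0, 0, -1, 0, 0, 0, 0]
  ]
}}

```text
t: 12.98
ee_pos: [492.1, 253.5, 55.0]
orientation: [2.414, -2.011, -0.0]
ft_force: [-0.4, -0.4, 1.6]
width: 0.5
```

Run:
```python
from h import *
for i in range(5): get_image("top"); o=get_obs(); print(o["ee_pos"].round(2),o["ft_force"].round(2))
```

```text
[492.17 253.48  55.12] [-0.92  0.16  1.7 ]
[492.17 253.49  55.14] [-0.53 -0.45  0.44]
[492.21 253.48  55.18] [-1.04 -0.74  0.71]
[492.2  253.47  55.2 ] [ 0.86 -0.09  0.65]
[492.2  253.46  55.18] [ 0.03 -0.85  0.31]
```

Emit:
{"op": "move_arm", "data": {
  "motion": [
    [0, 0, -1, 0, 0, 0, 0],
    [0, 0, -1, 0, 0, 0, 0],
    [0, 0, -1, 0, 0, 0, 0]
  ]
}}

```text
t: 13.48
ee_pos: [492.3, 253.5, 54.6]
orientation: [-2.414, 2.01, -0.0]
ft_force: [-2.3, -0.5, 6.2]
width: 0.3
```

Contact: 6 N at 54.6, with no give. The left cover looks sound, so its plate top reads about 55 on this tool (offset about 31 mm). Moving to the middle cover.

Emit:
{"op": "move_arm", "data": {
  "motion": [
    [0, 0, 5, 0, 0, 0, 0],
    [0, 0, 15, 0, 0, 0, 0],
    [7, -38, 15, 0, 0, 0, 0],
    [14, -76, 15, 0, 0, 0, 0],
    [21, -114, 15, 0, 0, 0, 0]
  ]
}}

```text
t: 13.9
ee_pos: [513.8, 138.9, 70.2]
orientation: [-2.415, 2.007, -0.001]
ft_force: [0.1, -0.7, 0.7]
width: 0.5
```

Emit:
{"op": "move_arm", "data": {
  "motion": [
    [4, -25, 0, 0, 0, 0, 0],
    [8, -43, 0, 0, 0, 0, 0],
    [8, -43, 0, 0, 0, 0, 0],
    [8, -43, -4, 0, 0, 0, 0],
    [8, -43, -4, 0, 0, 0, 0]
  ]
}}

```text
t: 14.32
ee_pos: [521.1, 97.0, 65.0]
orientation: [-2.414, 2.011, 0.0]
ft_force: [-1.1, -0.4, 1.0]
width: 0.4
```

Emit:
{"op": "move_arm", "data": {
  "motion": [
    [0, 0, -1, 0, 0, 0, 0],
    [0, 0, -2, 0, 0, 0, 0],
    [0, 0, -3, 0, 0, 0, 0],
    [0, 0, -3, 0, 0, 0, 0],
    [0, 0, -3, 0, 0, 0, 0]
  ]
}}

```text
t: 14.73
ee_pos: [521.1, 96.9, 62.1]
orientation: [2.415, -2.01, -0.0]
ft_force: [0.0, 0.5, -0.6]
width: 0.1
```

Emit:
{"op": "move_arm", "data": {
  "motion": [
    [0, 0, -1, 0, 0, 0, 0],
    [0, 0, -1, 0, 0, 0, 0],
    [0, 0, -1, 0, 0, 0, 0]
  ]
}}

```text
t: 14.98
ee_pos: [521.2, 96.5, 61.1]
orientation: [2.414, -2.011, -0.0]
ft_force: [0.6, 0.1, -0.1]
width: 0.3
```

Emit:
{"op": "move_arm", "data": {
  "motion": [
    [0, 0, -0.7, 0, 0, 0, 0],
    [0, 0, -0.7, 0, 0, 0, 0],
    [0, 0, -0.7, 0, 0, 0, 0]
  ]
}}

```text
t: 15.23
ee_pos: [521.2, 96.4, 60.4]
orientation: [2.414, -2.011, -0.0]
ft_force: [0.5, -1.0, -0.3]
width: 0.4
```

Emit:
{"op": "move_arm", "data": {
  "motion": [
    [0, 0, -0.7, 0, 0, 0, 0],
    [0, 0, -0.7, 0, 0, 0, 0],
    [0, 0, -0.7, 0, 0, 0, 0]
  ]
}}

```text
t: 15.48
ee_pos: [521.2, 96.5, 59.8]
orientation: [2.414, -2.011, -0.0]
ft_force: [-0.7, -0.6, -0.2]
width: 0.5
```

Emit:
{"op": "move_arm", "data": {
  "motion": [
    [0, 0, -0.7, 0, 0, 0, 0],
    [0, 0, -0.7, 0, 0, 0, 0],
    [0, 0, -0.7, 0, 0, 0, 0]
  ]
}}

```text
t: 15.73
ee_pos: [521.2, 96.5, 59.0]
orientation: [2.414, -2.011, -0.0]
ft_force: [-0.6, 0.1, -0.3]
width: 0.8
```

Emit:
{"op": "move_arm", "data": {
  "motion": [
    [0, 0, -0.7, 0, 0, 0, 0],
    [0, 0, -0.7, 0, 0, 0, 0],
    [0, 0, -0.7, 0, 0, 0, 0]
  ]
}}

```text
t: 15.98
ee_pos: [521.2, 96.5, 58.3]
orientation: [2.414, -2.011, -0.0]
ft_force: [-0.7, -0.3, -0.1]
width: 0.3
```

Emit:
{"op": "move_arm", "data": {
  "motion": [
    [0, 0, -0.7, 0, 0, 0, 0],
    [0, 0, -0.7, 0, 0, 0, 0],
    [0, 0, -0.7, 0, 0, 0, 0]
  ]
}}

```text
t: 16.23
ee_pos: [521.2, 96.5, 57.6]
orientation: [2.414, -2.011, -0.0]
ft_force: [0.3, 0.3, 0.3]
width: 0.2
```

Emit:
{"op": "move_arm", "data": {
  "motion": [
    [0, 0, -0.7, 0, 0, 0, 0],
    [0, 0, -1.4, 0, 0, 0, 0],
    [0, 0, -1.4, 0, 0, 0, 0]
  ]
}}

```text
t: 16.48
ee_pos: [521.1, 96.5, 56.1]
orientation: [2.414, -2.011, -0.0]
ft_force: [-0.4, -0.6, -0.2]
width: 0.7
```

Emit:
{"op": "move_arm", "data": {
  "motion": [
    [0, 0, -0.7, 0, 0, 0, 0],
    [0, 0, -1, 0, 0, 0, 0],
    [0, 0, -1, 0, 0, 0, 0]
  ]
}}

```text
t: 16.73
ee_pos: [521.2, 96.5, 55.2]
orientation: [2.414, -2.011, -0.0]
ft_force: [-0.7, 0.3, 0.4]
width: 0.6
```

Emit:
{"op": "move_arm", "data": {
  "motion": [
    [0, 0, -0.4, 0, 0, 0, 0],
    [0, 0, -0.4, 0, 0, 0, 0],
    [0, 0, -0.4, 0, 0, 0, 0]
  ]
}}

```text
t: 16.98
ee_pos: [521.2, 96.5, 54.9]
orientation: [2.414, -2.011, -0.0]
ft_force: [-0.2, 0.1, 0.5]
width: 0.3
```

Emit:
{"op": "move_arm", "data": {
  "motion": [
    [0, 0, -0.3, 0, 0, 0, 0],
    [0, 0, -0.3, 0, 0, 0, 0],
    [0, 0, -0.3, 0, 0, 0, 0]
  ]
}}

```text
t: 17.23
ee_pos: [521.2, 96.5, 54.6]
orientation: [2.414, -2.011, -0.0]
ft_force: [-0.3, 0.6, 0.1]
width: 0.7
```

Run:
```python
from h import *
for i in range(3): get_image("top"); o=get_obs(); print(o["ee_pos"].round(2),o["ft_force"].round(2))
```

```text
[521.23  96.47  54.56] [ 0.23 -0.66 -0.7 ]
[521.22  96.47  54.57] [0.05 0.78 0.16]
[521.28  96.51  54.61] [-0.12  0.29  0.32]
```

Emit:
{"op": "move_arm", "data": {
  "motion": [
    [0, 0, -0.4, 0, 0, 0, 0],
    [0, 0, -0.4, 0, 0, 0, 0],
    [0, 0, -0.4, 0, 0, 0, 0]
  ]
}}

```text
t: 17.63
ee_pos: [521.2, 96.5, 54.2]
orientation: [2.414, -2.011, -0.0]
ft_force: [-0.1, 0.4, -0.4]
width: 0.1
```

Emit:
{"op": "move_arm", "data": {
  "motion": [
    [0, 0, -0.4, 0, 0, 0, 0],
    [0, 0, -0.4, 0, 0, 0, 0],
    [0, 0, -0.4, 0, 0, 0, 0]
  ]
}}

```text
t: 17.88
ee_pos: [521.2, 96.5, 53.7]
orientation: [2.414, -2.011, -0.0]
ft_force: [-0.1, 0.1, -0.2]
width: 0.6
```

Emit:
{"op": "move_arm", "data": {
  "motion": [
    [0, 0, -0.5, 0, 0, 0, 0],
    [0, 0, -0.5, 0, 0, 0, 0],
    [0, 0, -0.5, 0, 0, 0, 0]
  ]
}}

```text
t: 18.13
ee_pos: [521.3, 96.5, 53.4]
orientation: [-2.414, 2.011, -0.0]
ft_force: [-0.9, 0.1, 2.2]
width: 0.4
```

Emit:
{"op": "move_arm", "data": {
  "motion": [
    [0, 0, -0.5, 0, 0, 0, 0],
    [0, 0, -0.5, 0, 0, 0, 0],
    [0, 0, -0.5, 0, 0, 0, 0]
  ]
}}

```text
t: 18.38
ee_pos: [521.3, 96.5, 53.3]
orientation: [-2.414, 2.01, -0.0]
ft_force: [-2.1, -0.0, 7.4]
width: 0.4
```

Emit:
{"op": "move_arm", "data": {
  "motion": [
    [0, 0, -0.5, 0, 0, 0, 0],
    [0, 0, -0.5, 0, 0, 0, 0],
    [0, 0, -0.5, 0, 0, 0, 0]
  ]
}}

```text
t: 18.63
ee_pos: [521.3, 96.5, 53.3]
orientation: [-2.414, 2.01, -0.0]
ft_force: [-3.2, -1.1, 11.8]
width: 0.3
```

The middle cover is hard at 53.3 with no give: the force rises and the height stays put. The last press reached 11.8 N, more than I intended. The left cover stopped 1.3 mm higher, so I'm not yet sure about it. Now the right cover.

Emit:
{"op": "move_arm", "data": {
  "motion": [
    [0, 0, 5, 0, 0, 0, 0],
    [0, 0, 15, 0, 0, 0, 0],
    [7, -38, 15, 0, 0, 0, 0],
    [14, -76, 15, 0, 0, 0, 0],
    [21, -114, 15, 0, 0, 0, 0]
  ]
}}

```text
t: 19.05
ee_pos: [542.8, -18.3, 68.1]
orientation: [-2.416, 2.008, -0.001]
ft_force: [0.2, 1.1, -0.5]
width: 0.3
```

Emit:
{"op": "move_arm", "data": {
  "motion": [
    [4, -25, 0, 0, 0, 0, 0],
    [8, -43, 0, 0, 0, 0, 0],
    [8, -43, -2, 0, 0, 0, 0],
    [8, -43, -4, 0, 0, 0, 0],
    [8, -43, -5, 0, 0, 0, 0]
  ]
}}

```text
t: 19.47
ee_pos: [549.8, -59.9, 62.1]
orientation: [2.414, -2.011, -0.001]
ft_force: [-0.4, 1.2, -0.5]
width: 0.3
```

Emit:
{"op": "move_arm", "data": {
  "motion": [
    [0, 0, -1, 0, 0, 0, 0],
    [0, 0, -2, 0, 0, 0, 0],
    [0, 0, -3, 0, 0, 0, 0],
    [0, 0, -3, 0, 0, 0, 0]
  ]
}}

```text
t: 19.8
ee_pos: [550.1, -59.8, 59.1]
orientation: [2.415, -2.009, -0.001]
ft_force: [0.1, -0.2, -0.5]
width: 0.4
```

Run:
```python
from h import *
for i in range(4): im=get_image("scene"); o=get_obs(); print(o["ee_pos"].round(2),o["ft_force"].round(2),o["moment"].round(3))
q=np.load("q.npy");p=np.array(proj(im,w(q,(-60,-160,86))));print(p)
c=(p-[35,40]).astype(int)
b=np.clip((im["color"][c[1]:c[1]+75,c[0]:c[0]+75].astype(float)-15)*1.7,0,255).astype(np.uint8)
cv2.imwrite("pics/right.png",cv2.resize(b[:,:,::-1],None,fx=8,fy=8,interpolation=cv2.INTER_CUBIC))
```

```text
[550.11 -59.91  59.14] [-0.16 -0.02  0.01] [ 0.052  0.027 -0.012]
[550.2  -60.07  59.23] [-0.17 -0.03  0.14] [-0.021  0.003  0.03 ]
[550.23 -60.22  59.27] [0.52 0.19 0.14] [ 0.03  -0.016  0.009]
[550.28 -60.31  59.31] [-0.05 -0.67  0.08] [-0.007  0.003  0.037]
[295.34681796 244.75541303]
```

View pics/right.png

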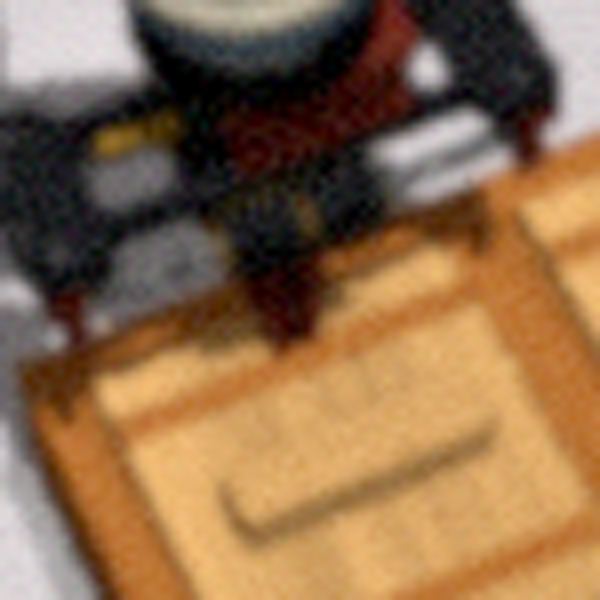

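The fingertip, at (285,345), is just above the front margin, and its visible far edge is expected at (296,351). The stubs at the gripper's ends, (75,340) and (530,160), are well above the chest. I'll press gently.

Emit:
{"op": "move_arm", "data": {
  "motion": [
    [0, 0, -0.7, 0, 0, 0, 0],
    [0, 0, -1.4, 0, 0, 0, 0],
    [0, 0, -1.4, 0, 0, 0, 0]
  ]
}}

```text
t: 20.25
ee_pos: [550.1, -60.6, 57.7]
orientation: [2.414, -2.011, -0.0]
ft_force: [-0.5, -0.5, 0.2]
width: -0.1
```

Emit:
{"op": "move_arm", "data": {
  "motion": [
    [0, 0, -0.7, 0, 0, 0, 0],
    [0, 0, -1.4, 0, 0, 0, 0],
    [0, 0, -1.4, 0, 0, 0, 0]
  ]
}}

```text
t: 20.5
ee_pos: [550.1, -60.5, 56.3]
orientation: [2.414, -2.011, -0.0]
ft_force: [-0.4, -0.2, 0.3]
width: 0.8
```

Emit:
{"op": "move_arm", "data": {
  "motion": [
    [0, 0, -0.7, 0, 0, 0, 0],
    [0, 0, -1, 0, 0, 0, 0],
    [0, 0, -1, 0, 0, 0, 0]
  ]
}}

```text
t: 20.75
ee_pos: [550.2, -60.5, 55.4]
orientation: [2.414, -2.011, -0.0]
ft_force: [-0.4, 0.1, -0.1]
width: 0.4
```

Run:
```python
from h import *
for i in range(4): im=get_image("scene"); o=get_obs(); print(o["ee_pos"].round(2),o["ft_force"].round(2),o["moment"].round(3))
```

```text
[550.2  -60.52  55.41] [-0.46 -1.13 -0.36] [ 0.021 -0.014 -0.036]
[550.24 -60.52  55.48] [ 0.79 -0.59 -0.71] [ 0.056  0.007 -0.029]
[550.26 -60.5   55.47] [-0.94 -0.9   0.07] [0.003 0.045 0.007]
[550.26 -60.52  55.49] [ 0.24  0.07 -0.36] [-0.016 -0.016  0.014]
```

Emit:
{"op": "move_arm", "data": {
  "motion": [
    [0, 0, -0.7, 0, 0, 0, 0],
    [0, 0, -1, 0, 0, 0, 0],
    [0, 0, -1, 0, 0, 0, 0]
  ]
}}

```text
t: 21.2
ee_pos: [550.2, -60.5, 54.4]
orientation: [2.414, -2.011, -0.0]
ft_force: [-0.3, 0.3, 0.3]
width: 0.2
```

Emit:
{"op": "move_arm", "data": {
  "motion": [
    [0, 0, -0.5, 0, 0, 0, 0],
    [0, 0, -0.5, 0, 0, 0, 0],
    [0, 0, -0.5, 0, 0, 0, 0]
  ]
}}

```text
t: 21.45
ee_pos: [550.2, -60.5, 53.9]
orientation: [2.414, -2.011, -0.0]
ft_force: [-0.1, 0.1, 0.9]
width: 0.5
```

Emit:
{"op": "move_arm", "data": {
  "motion": [
    [0, 0, -0.4, 0, 0, 0, 0],
    [0, 0, -0.4, 0, 0, 0, 0],
    [0, 0, -0.4, 0, 0, 0, 0]
  ]
}}

```text
t: 21.7
ee_pos: [550.2, -60.5, 53.6]
orientation: [2.414, -2.011, -0.0]
ft_force: [-0.0, 0.5, 1.0]
width: 0.2
```

Emit:
{"op": "move_arm", "data": {
  "motion": [
    [0, 0, -0.3, 0, 0, 0, 0],
    [0, 0, -0.3, 0, 0, 0, 0],
    [0, 0, -0.3, 0, 0, 0, 0]
  ]
}}

```text
t: 21.95
ee_pos: [550.3, -60.5, 53.4]
orientation: [-2.414, 2.011, -0.0]
ft_force: [-0.8, -0.9, 1.4]
width: 0.6
```

Run:
```python
from h import *
for i in range(4): im=get_image("scene"); o=get_obs(); print(o["ee_pos"].round(2),o["ft_force"].round(2),o["moment"].round(3))
```

```text
[550.29 -60.52  53.4 ] [ 0.11 -0.2   2.63] [ 0.03   0.11  -0.031]
[550.29 -60.51  53.4 ] [-1.15 -1.24  2.27] [ 0.06   0.138 -0.042]
[550.28 -60.51  53.39] [-0.95  0.45  2.52] [-0.002  0.101  0.032]
[550.3  -60.53  53.4 ] [-0.57  0.03  3.16] [0.017 0.181 0.006]
```

Emit:
{"op": "move_arm", "data": {
  "motion": [
    [0, 0, -0.2, 0, 0, 0, 0],
    [0, 0, -0.2, 0, 0, 0, 0],
    [0, 0, -0.2, 0, 0, 0, 0]
  ]
}}

```text
t: 22.4
ee_pos: [550.3, -60.5, 53.4]
orientation: [-2.414, 2.011, -0.0]
ft_force: [-2.4, -0.0, 5.7]
width: 0.7
```

The right cover is hard at 53.4 too, the same height as the middle, with no give. The left one stopped higher and was slightly springy, so it is the suspect. I'll go to its handle and feel the height gently: about 75.4 means seated, about 79.4 means raised.

Emit:
{"op": "move_arm", "data": {
  "motion": [
    [0, 0, 10, 0, 0, 0, 0],
    [0, 0, 47, 0, 0, 0, 0],
    [0, 40, 47, 0, 0, 0, 0],
    [0, 80, 47, 0, 0, 0, 0],
    [0, 120, 47, 0, 0, 0, 0]
  ]
}}

```text
t: 22.82
ee_pos: [550.8, 60.3, 101.4]
orientation: [-2.41, 2.012, -0.002]
ft_force: [0.3, -0.2, 0.4]
width: 0.3
```

Emit:
{"op": "move_arm", "data": {
  "motion": [
    [0, 40, 0, 0, 0, 0, 0],
    [0, 80, 0, 0, 0, 0, 0],
    [0, 120, 0, 0, 0, 0, 0],
    [0, 160, 0, 0, 0, 0, 0],
    [0, 185, 0, 0, 0, 0, 0]
  ]
}}

```text
t: 23.23
ee_pos: [550.1, 248.2, 100.7]
orientation: [-2.415, 2.008, -0.0]
ft_force: [0.1, -0.1, 0.6]
width: 0.3
```

Emit:
{"op": "move_arm", "data": {
  "motion": [
    [1, 20, 0, 0, 0, 0, 0],
    [1, 20, -5, 0, 0, 0, 0],
    [1, 20, -10, 0, 0, 0, 0],
    [1, 20, -13, 0, 0, 0, 0],
    [1, 20, -13, 0, 0, 0, 0]
  ]
}}

```text
t: 23.65
ee_pos: [550.4, 262.9, 86.1]
orientation: [2.411, -2.011, -0.001]
ft_force: [-0.2, -0.9, -0.1]
width: 0.3
```

Run:
```python
from h import *
im=get_image("scene"); o=get_obs(); print(o["ee_pos"].round(2),o["ft_force"].round(2),o["orientation"])
q=np.load("q.npy");p=np.array(proj(im,w(q,(0,160,108))))
c=(p-[35,40]).astype(int)
print(((p-c)*8+4),[(np.array(proj(im,w(q,(x,160+y,108))))-c)*8+4 for x,y in((12,45),(12,-45),(-12,-45),(-12,45))])
b=np.clip((im["color"][c[1]:c[1]+75,c[0]:c[0]+75].astype(float)-15)*1.7,0,255).astype(np.uint8)
cv2.imwrite("pics/handle.png",cv2.resize(b[:,:,::-1],None,fx=8,fy=8,interpolation=cv2.INTER_CUBIC))
```

```text
[550.77 262.98  86.47] [ 0.26 -0.32  0.58] [ 2.41121480e+00 -2.01140754e+00 -1.02737422e-03]
[290.00756643 329.2635946 ] [array([417.71891059, 309.43712459]), array([196.37818541, 400.78500288]), array([160.66866751, 349.3656553 ]), array([380.73279715, 259.87938448])]
```

View pics/handle.png

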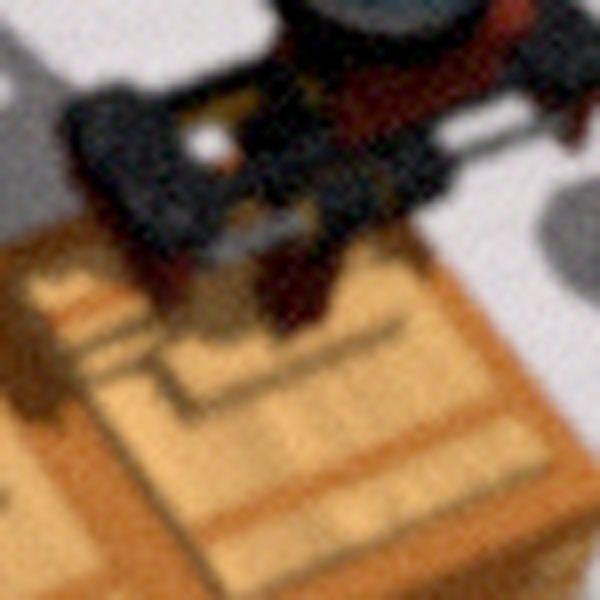

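The tip, at (300,335), is over the handle top, whose centre is at (290,329), and stays over it as it goes down. Feeling down gently.

Emit:
{"op": "move_arm", "data": {
  "motion": [
    [0, 2, -1.5, 0, 0, 0, 0],
    [0, 2, -3, 0, 0, 0, 0],
    [0, 2, -4.5, 0, 0, 0, 0],
    [0, 2, -5.5, 0, 0, 0, 0],
    [0, 2, -5.5, 0, 0, 0, 0]
  ]
}}

```text
t: 24.12
ee_pos: [551.2, 266.2, 81.4]
orientation: [2.413, -2.011, -0.0]
ft_force: [-0.5, 0.5, 0.5]
width: 0.4
```

Emit:
{"op": "move_arm", "data": {
  "motion": [
    [0, 0, -0.7, 0, 0, 0, 0],
    [0, 0, -0.7, 0, 0, 0, 0],
    [0, 0, -0.7, 0, 0, 0, 0]
  ]
}}

```text
t: 24.37
ee_pos: [551.2, 266.5, 80.9]
orientation: [-2.414, 2.011, 0.0]
ft_force: [0.1, 0.4, -0.3]
width: 0.3
```

Emit:
{"op": "move_arm", "data": {
  "motion": [
    [0, 0, -0.5, 0, 0, 0, 0],
    [0, 0, -0.5, 0, 0, 0, 0],
    [0, 0, -0.5, 0, 0, 0, 0]
  ]
}}

```text
t: 24.62
ee_pos: [551.2, 266.5, 80.4]
orientation: [2.414, -2.01, -0.0]
ft_force: [0.0, 0.6, 0.5]
width: 0.5
```

Emit:
{"op": "move_arm", "data": {
  "motion": [
    [0, 0, -0.5, 0, 0, 0, 0],
    [0, 0, -0.5, 0, 0, 0, 0],
    [0, 0, -0.5, 0, 0, 0, 0]
  ]
}}

```text
t: 24.87
ee_pos: [551.2, 266.5, 79.8]
orientation: [2.414, -2.011, -0.0]
ft_force: [0.6, 0.5, -0.0]
width: 0.3
```

Emit:
{"op": "move_arm", "data": {
  "motion": [
    [0, 0, -0.5, 0, 0, 0, 0],
    [0, 0, -0.5, 0, 0, 0, 0],
    [0, 0, -0.5, 0, 0, 0, 0]
  ]
}}

```text
t: 25.12
ee_pos: [551.3, 266.5, 79.4]
orientation: [-2.414, 2.011, -0.0]
ft_force: [-0.4, -0.1, -0.6]
width: 0.2
```

Emit:
{"op": "move_arm", "data": {
  "motion": [
    [0, 0, -0.4, 0, 0, 0, 0],
    [0, 0, -0.4, 0, 0, 0, 0],
    [0, 0, -0.4, 0, 0, 0, 0]
  ]
}}

```text
t: 25.37
ee_pos: [551.4, 266.6, 79.3]
orientation: [-2.414, 2.01, -0.0]
ft_force: [-0.1, -0.6, 4.4]
width: 0.4
```

Contact is at 79.3 and 4.4 N, 4 mm above the seated height, so the left cover is the loose one. Now pushing it home.

Emit:
{"op": "move_arm", "data": {
  "motion": [
    [0, 0, -0.4, 0, 0, 0, 0],
    [0, 0, -0.8, 0, 0, 0, 0],
    [0, 0, -0.8, 0, 0, 0, 0]
  ]
}}

```text
t: 25.62
ee_pos: [551.7, 266.7, 79.2]
orientation: [-2.413, 2.01, -0.001]
ft_force: [-2.5, -1.2, 10.5]
width: 0.5
```

Emit:
{"op": "move_arm", "data": {
  "motion": [
    [0, 0, -0.3, 0, 0, 0, 0],
    [0, 0, -0.5, 0, 0, 0, 0],
    [0, 0, -0.5, 0, 0, 0, 0]
  ]
}}

```text
t: 25.87
ee_pos: [551.8, 266.7, 78.9]
orientation: [-2.413, 2.01, -0.001]
ft_force: [-2.8, -0.6, 10.7]
width: 0.7
```

Moving, at about 11 N. I'll follow it down.

Emit:
{"op": "move_arm", "data": {
  "motion": [
    [0, 0, -0.5, 0, 0, 0, 0],
    [0, 0, -1, 0, 0, 0, 0],
    [0, 0, -1, 0, 0, 0, 0]
  ]
}}

```text
t: 26.12
ee_pos: [551.8, 266.7, 77.9]
orientation: [-2.413, 2.01, -0.001]
ft_force: [-2.4, -1.5, 10.3]
width: 0.6
```

Emit:
{"op": "move_arm", "data": {
  "motion": [
    [0, 0, -0.5, 0, 0, 0, 0],
    [0, 0, -1, 0, 0, 0, 0],
    [0, 0, -1, 0, 0, 0, 0]
  ]
}}

```text
t: 26.37
ee_pos: [551.8, 266.7, 76.9]
orientation: [-2.413, 2.01, -0.001]
ft_force: [-2.8, -1.1, 11.6]
width: 0.2
```

Emit:
{"op": "move_arm", "data": {
  "motion": [
    [0, 0, -0.5, 0, 0, 0, 0],
    [0, 0, -0.8, 0, 0, 0, 0],
    [0, 0, -0.8, 0, 0, 0, 0]
  ]
}}

```text
t: 26.62
ee_pos: [551.8, 266.7, 76.1]
orientation: [-2.413, 2.01, -0.001]
ft_force: [-2.5, -1.6, 11.6]
width: 0.5
```

Emit:
{"op": "move_arm", "data": {
  "motion": [
    [0, 0, -0.4, 0, 0, 0, 0],
    [0, 0, -0.8, 0, 0, 0, 0],
    [0, 0, -0.8, 0, 0, 0, 0]
  ]
}}

```text
t: 26.87
ee_pos: [551.5, 266.6, 75.4]
orientation: [-2.413, 2.01, -0.0]
ft_force: [-3.0, -2.4, 12.9]
width: 0.7
```

Emit:
{"op": "move_arm", "data": {
  "motion": [
    [0, 0, -0.3, 0, 0, 0, 0],
    [0, 0, -0.5, 0, 0, 0, 0],
    [0, 0, -0.5, 0, 0, 0, 0]
  ]
}}

```text
t: 27.12
ee_pos: [551.4, 266.6, 75.3]
orientation: [-2.414, 2.01, -0.0]
ft_force: [-5.2, -2.6, 17.0]
width: 0.1
```

It stops hard at 75.3, the seated height (75.4 expected). I'll hold briefly, then lift straight off and away.

Emit:
{"op": "move_arm", "data": {
  "motion": [
    [0, 0, -0.2, 0, 0, 0, 0],
    [0, 0, -0.2, 0, 0, 0, 0],
    [0, 0, -0.2, 0, 0, 0, 0]
  ]
}}

```text
t: 27.37
ee_pos: [551.5, 266.6, 75.3]
orientation: [-2.413, 2.01, -0.001]
ft_force: [-5.2, -2.5, 18.3]
width: 0.4
```

Emit:
{"op": "move_arm", "data": {
  "motion": [
    [0, 0, 3, 0, 0, 0, 0],
    [0, 0, 15, 0, 0, 0, 0],
    [0, 0, 50, 0, 0, 0, 0],
    [0, 0, 90, 0, 0, 0, 0],
    [0, 0, 110, 0, 0, 0, 0]
  ]
}}

```text
t: 27.78
ee_pos: [552.8, 267.2, 187.8]
orientation: [-2.411, 2.008, -0.003]
ft_force: [0.9, 0.8, 0.3]
width: 0.4
```

Emit:
{"op": "move_arm", "data": {
  "motion": [
    [-20, -30, 0, 0, 0, 0, 0],
    [-40, -65, 0, 0, 0, 0, 0],
    [-60, -100, 0, 0, 0, 0, 0],
    [-80, -135, 0, 0, 0, 0, 0],
    [-100, -170, 0, 0, 0, 0, 0]
  ]
}}

```text
t: 28.2
ee_pos: [450.0, 95.3, 183.7]
orientation: [-2.415, 2.01, -0.0]
ft_force: [0.3, -0.2, -0.2]
width: 0.2
```

Emit:
{"op": "move_arm", "data": {
  "motion": [
    [-10, -38, 0, 0, 0, 0, 0],
    [-20, -76, 0, 0, 0, 0, 0],
    [-30, -114, 0, 0, 0, 0, 0],
    [-40, -152, 0, 0, 0, 0, 0],
    [-50, -190, 0, 0, 0, 0, 0]
  ]
}}

```text
t: 28.62
ee_pos: [400.4, -95.1, 183.9]
orientation: [-2.414, 2.01, -0.001]
ft_force: [0.4, -0.9, -0.4]
width: 0.6
```

Emit:
{"op": "move_arm", "data": {
  "motion": [
    [-10, -38, 0, 0, 0, 0, 0],
    [-20, -76, 0, 0, 0, 0, 0],
    [-30, -114, 0, 0, 0, 0, 0],
    [-30, -152, 0, 0, 0, 0, 0],
    [-30, -152, 0, 0, 0, 0, 0]
  ]
}}

```text
t: 29.03
ee_pos: [371.6, -251.3, 184.4]
orientation: [2.409, -2.016, 0.006]
ft_force: [-0.5, 0.1, 0.4]
width: 0.4
```

Run:
```python
from h import *
im=get_image("scene");t=get_image("top");print(get_obs()["ee_pos"],get_obs()["ft_force"])
for l in("cup","jar","punnet"): print(l,[ (round(m["p"],2),np.round(m["location"]).tolist()) for I in (t,im) for m in mark_of(I,l)[:1]])
f=lambda im,c:cv2.resize(np.clip((im["color"][c[1]:c[3],c[0]:c[2]].astype(float)-10)*1.6,0,255).astype(np.uint8)[:,:,::-1],(740,290),interpolation=cv2.INTER_CUBIC)
cv2.imwrite("pics/end.png",np.vstack([f(t,(60,160,460,317)),f(im,(200,170,560,311))]))
```

```text
[ 370.86621655 -246.59686649  183.55029215] [ 0.5065827   0.10052438 -0.48782116]
cup [(0.95, [274.0, 106.0]), (0.64, [211.0, 454.0])]
jar [(0.82, [221.0, 425.0]), (0.76, [301.0, 242.0])]
punnet [(0.29, [274.0, 195.0]), (0.97, [310.0, 404.0])]
```

View pics/end.png

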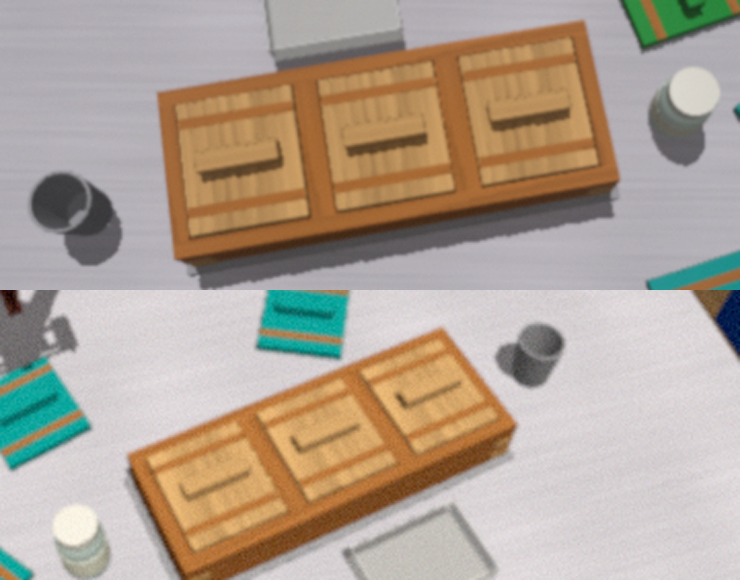

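The final view shows all three covers flat in their wells: left at (240,155), middle at (385,135) and right at (530,110). The cup, jar and clear box stand where they were, and the arm is clear.

```bash
python3 -c "
from workcell import *
print(close_job())"
```

```text
the job is handed in; nothing more can be done
None
```

The left cover was the loose one. I pressed it fully home, and in the final picture all three covers lie flat. I handed the job in at about 29 s of the 51 s allowed.

**Finding it:** I pressed the front margins left, then middle, then right.
- **Middle and right:** both stopped hard at the same height (TCP reading 53.4) and did not give.
- **Left:** it stopped about 1.3 mm higher. A light touch on its handle met it at 79.3, which is 4 mm above the seated height.

**Seating it:** It slid down at 10 to 13 N and stopped hard at 75.3 under 17 to 18 N (75.4 expected).

**Bystanders:** The last pictures show the cup, jar and clear box where they stood, with the arm clear of everything.

**Checks that disagreed or went off plan:**
- **Tool height:** the TCP reading was about 32 mm lower than the real fingertip at contact. I worked from forces and relative heights instead.
- **Left cover's rocking:** I never saw it rock clearly in the forces, because the tilting force was within the sensor noise. The contact heights and the handle touch settled it.
- **Press forces:** the left, middle and right test presses peaked at 6.2, 11.8 and 5.7 N, above the 5 N intended. The middle cover stayed put under its press.
- **Clear box:** in the last top view the network gave only a weak, wrong fix for it, so I checked it by eye there.

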